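Slide the top culture plate off the stack onto the imager deck and seat it

ROBOT

A 7-joint arm with a two-finger parallel gripper is mounted at the origin on the work surface. World frame = base frame: x ahead of the robot, y to its left, z up, the work surface at z = 0. Lengths are in m, angles in rad, forces in N, time in s.
With the tool pointing down it reaches from about 0.425 to 0.925 m from the base axis. Payload 6.8 kg.
Tool frame: the origin (TCP) lies at the very end of the fingers, on their centre line; the grasp point (between the pads) lies env.tcp_to_grasp behind it (env.tcp_to_grasp is the distance from the TCP to the grasp point, in m); x points along the fingers, y is the direction in which the jaws open and shut, and the axes are right-handed (so a half turn about x gives the same grasp; the last joint's range is limited). The gripper opens to 88 mm and grips with 3 to 60 N. Pads are 20 mm wide; open, the fingers measure 115 mm over their backs; the gripper's body (75 mm by 178 mm) begins 61 mm behind the grasp point.
Start: joints at [1.084, 0.477, 0.022, 1.555, -0.011, 1.109, -0.083], TCP at [0.25, -0.627, 0.223] pointing down, gripper open.
Joint ranges: [-2.96, 2.96], [-0.34, 2.1], [-1.41, 1.46], [0.24, 2.44], [-1.37, 4.51], [0.17, 1.92], [-2.96, 2.96]. Speed limits (rad/s): [2.39, 2.39, 3.14, 3.14, 3.14, 3.14, 3.14].

INTERFACE

Orientations are given as a 3x3 rotation matrix whose columns are the frame's x, y, z axes.
In Python, from station import env gives the robot as it stands.
- The arm moves only by the tool carry_out, never from a script. Its argument "plan" is a list of rows, each a list of 4 numbers: the shift along the tool's x, y, z in mm, then the turn about the tool's x in rad. In form: [[x, y, z, turn], ...]. A call has exactly 5 rows; each row is the pose to reach, as a shift and turn from the pose commanded when the call began, along the tool's axes at that moment; what a row does not reach only later rows make up. A row lasts 1/8 s, in which the tool goes at most 62.5 mm and 10.7 degrees, less where a joint would pass 70% of its speed; a pose out of reach is approached as far as the arm can. A call with a gripper value outside its range is refused whole. "gripper" is the closure, from 0 (fully open) to 1 (shut), set as the call begins (left out, the last holds). The fingers move at their own pace and stop on an object; "grip_force" is the grip in N (left out, the last holds). Time passes only in rows, so rows that repeat a pose let the fingers close, or fill a call up. It gives the time, the measured TCP pose, the force and the opening at its end, in the units of the state.
- env.state(): the state, without advancing time (a new reading comes with each control period).
- env.capture(name): name is "scene" or "side" or "wrist"; returns a dict with "color" (420x560x3 uint8, blue, green, red), "fx", "fy", "cx", "cy" (pixels), "rvec" (rotation vector, rad) and "tvec" (3), from world to camera coordinates, as OpenCV has them; the wrist camera has in their place "hand_eye" (4x4, takes a point from camera to tool coordinates, whose origin is the TCP and whose axes are the tool frame's). Camera axes: x right, y down, z forward; pixel columns grow to the right and rows downward; lengths in m; the calibration is good to about 2 mm. A picture is of the moment at which its call begins: read the wrist's pose just before it. There is no depth.
- env.close_job(): hands the job in, once; it reports no verdict.
The state is a dict: "t": time; "q": joint angles; "qvel": joint speeds; "tau": joint torques, N m; "tool_pos": TCP position; "eef_rot": TCP orientation; "force": force on the tool from outside, world axes, zero at the start; "moment": the same for the moment, N m; "finger_gap": opening from 0.0 (shut) to 1.0 (fully open).
Only numpy, scipy, OpenCV 4.12 (cv2) and the standard library are available. Lean on these libraries where they do the work, as an engineer would, in place of code of your own. Each camera call takes 0.05 s, during which the arm holds its last target.

TASK

Slide the top plate sideways off the stack onto the imager's loading deck, without lifting it and without disturbing the three plates below. Once it is wholly on the deck, press it gently but firmly (about 10 N) home against the two screw tips of the end stop for a moment, then press it sideways home against the side rail in the same way, and leave it there square with both. Never push it with more than 18 N, leave the things around alone, and let go of it at the end.

Things in the scene. Friction and masses are not known exactly. Their poses are not given: they have to be found in the camera images.
- top_plate: The top one of a stack of four equal lidded culture plates (white with a clear lid, 24 round wells): a closed box 128 mm (its x) by 86 mm (its y) by 20 mm high, 0.10 to 0.20 kg. Origin: centre of its underside, z up. It is too wide to grip across; push its side faces. It starts with its y axis within about 0.15 rad of the deck's y axis.
- plate_b: The second plate from the top, same size and origin; its top face carries the top plate. The stack is loose, nothing holds it; its plates are out of line by up to 3 mm and 0.03 rad.
- plate_c: The third plate from the top, same size and origin.
- plate_d: The lowest plate, same size and origin, on the bench.
- deck: Imager, fixed: a flat aluminium deck, top 58 mm above the bench (2 mm below the top plate's underside), before a white housing 150 mm high. Origin: on the bench below the deck. In its axes the deck spans x -90 to 100, y -60 to 130 mm, the housing x -125 to 135, y 160 to 360. The stack stands 2 to 20 mm off the edge y = -60: push the plate along the deck's +y. The deck's -x side is open.
- stop: End stop: rigid steel bar across the deck, 100 mm long (x), 14 high, 14 thick, two black knobs. Origin: foot of the middle of its -y face, at deck level; axes as the deck's; this face lies 55 to 85 mm along the deck's y. Two rigid 10 mm screw tips at x = -36 and 36 mm, 7 mm up, stand equally far out of it (to -y), 2 to 10 mm: not measured, feel for them. Home: over 3 N on it for 0.2 s.
- rail: Side rail: rigid steel bar along the deck's far (+x) edge, 150 mm long (y), 14 high, 12 thick. Origin: foot of the middle of the face the plate meets, at deck level; axes as the deck's, the face looks to -x. The plate starts some 5 to 35 mm short of it in x. The plate counts as pressed home at more than 3 N held for 0.2 s. Friction on the deck takes up part of the push.
- bottle: Bystander: a bottle 48 mm across and 100 mm high, on the bench beyond the stack. Origin: centre of its underside.
- tube_rack: Bystander: a white tube rack 60 x 130 x 52 mm, on the bench beyond the deck. Origin: centre of its underside.
- marker: Bystander: a marker pen 130 mm long, 12 mm thick, lying on the bench on the robot's side of the stack. Origin: middle of its length, on the bench.
- tip_box: Bystander: a blue box with clear lid, 122 x 87 x 85 mm, on the right of the bench. Origin: centre of its underside.
- vial_block: Bystander: a low black block with steel vials, 90 x 130 x 30 mm, on the right of the bench. Origin: centre of its underside.

How it is judged:
By the outcome, as a careful person would: the job done as asked, in the order asked, and still so for the second after the job is handed in, with the robot touching nothing.
It also fails if it takes over 64 s, if anything falls off the work surface, if the arm or the gripper's body presses on something with over 40 N, if the wrist force passes 120 N, or if a joint passes its speed limit or range.

## Working session

There is one attempt and no reset: what is moved stays moved. The work goes in short steps, Python scripts to look and compute and a tool call to move; the robot and the scene stay as the last step left them, time stands still between calls to the robot, and variables do not carry over. Pictures are saved under pics/ and viewed, and the job is handed in when it is done.

Besides the shell and the picture viewer there is one more tool, called as name(argument=value, ...) on one line, values as JSON. carry_out: Moves the arm, as the interface text tells. Its arguments: {"type":"object","properties":{"plan":{"type":"array","items":{"type":"array","items":{"type":"number"}}},"gripper":{"type":"number"},"grip_force":{"type":"number"}},"required":["plan"]}

```bash
ls; mkdir -p pics
python3 - <<'E'
from station import env
import cv2, numpy as np
s=env.state()
print(s['t'],s['tool_pos'],s['force'],s['finger_gap']); print(np.round(s['eef_rot'],3)); print(env.tcp_to_grasp)
for n in ['scene','side']:
    c=env.capture(n); cv2.imwrite(f'pics/{n}0.png',c['color'])
    print(n,c['fx'],c['fy'],c['cx'],c['cy'],c['rvec'],c['tvec'])
    R=cv2.Rodrigues(np.array(c['rvec']))[0]; print(-R.T@np.array(c['tvec']).ravel())
E
```

```text
pics
0.0 [ 0.24938389 -0.62658754  0.22169297] [-0.04181889  0.150322   -0.755143  ] 0.9995688701087979
[[-0.001  0.37  -0.929]
 [ 0.002 -0.929 -0.37 ]
 [-1.    -0.002  0.   ]]
0.0187
scene 442.6536887152394 442.6536887152394 279.2073647055788 209.561017795455 [ 0.94269721  2.73161285 -0.72365517] [ 0.57682718 -0.17120732  1.05903154]
[0.86542722 0.17624349 0.8387868 ]
side 529.7572551724456 529.7572551724456 277.3705475820601 212.17955108858862 [ 2.15744174 -0.19967978  0.08414635] [-0.62143322  0.01911216  1.32333653]
[ 0.43326093 -1.17960996  0.74737501]
```

View pics/scene0.png

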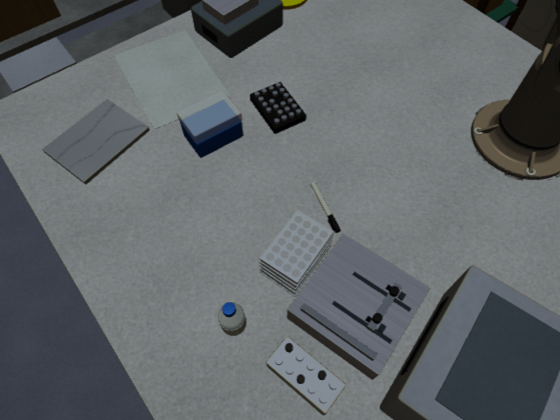

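View pics/side0.png

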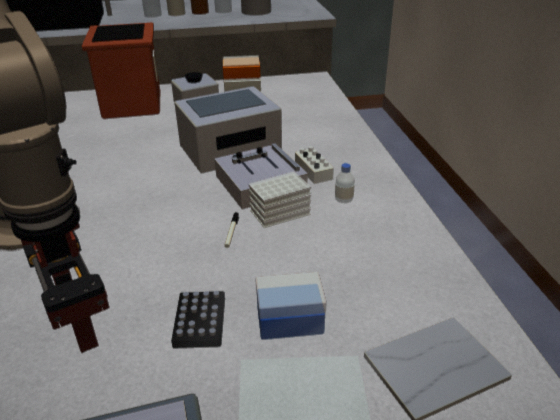

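The scene view shows the plate stack at about (297,248), the deck at (358,303), the stop with knobs at (393,292) and (376,319), and the rail along the deck's lower-left edge. I'll enlarge both views.

Run:
```python
import cv2
a=cv2.imread('pics/scene0.png')[195:385,240:450]; cv2.imwrite('pics/sc_z.png',cv2.resize(a,None,fx=3.8,fy=3.15*1.0,interpolation=cv2.INTER_CUBIC) if 0 else cv2.resize(a,None,fx=3,fy=3,interpolation=cv2.INTER_CUBIC))
b=cv2.imread('pics/side0.png')[130:235,205:365]; cv2.imwrite('pics/sd_z.png',cv2.resize(b,None,fx=5,fy=5,interpolation=cv2.INTER_CUBIC))
```

```text
(no output)
```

View pics/sc_z.png

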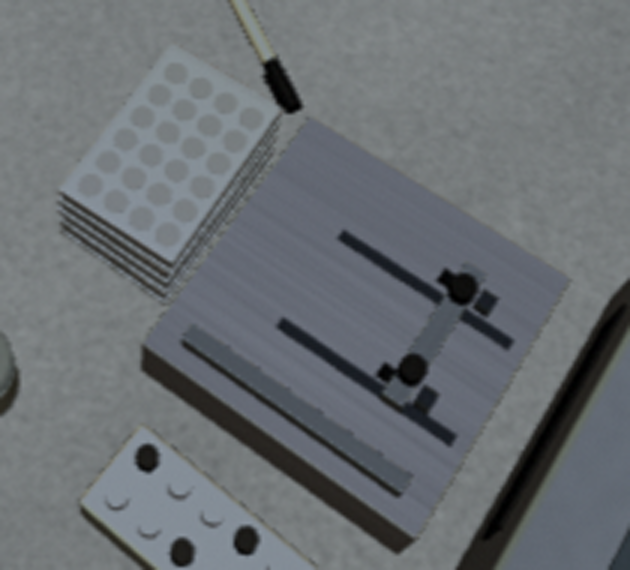

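View pics/sd_z.png

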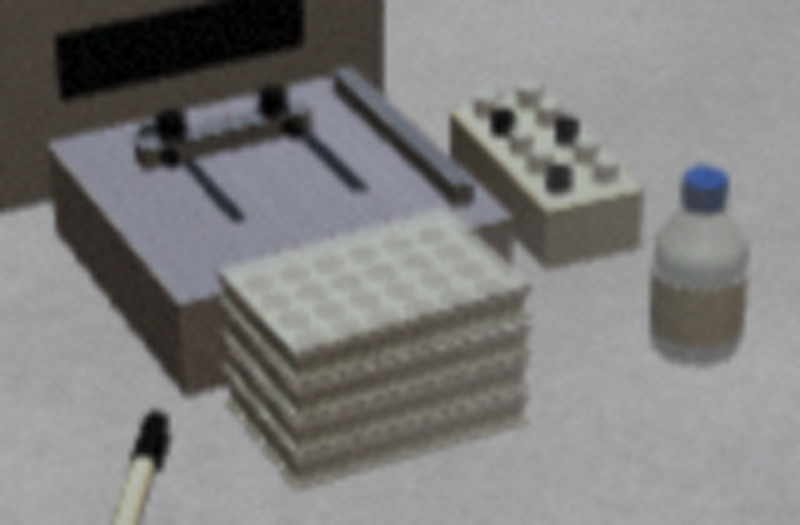

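```bash
cat > h.py <<'E'
import cv2, numpy as np
def ray(c,u,v,z):
    R=cv2.Rodrigues(np.array(c['rvec'],float))[0]; t=np.array(c['tvec'],float).ravel()
    C=-R.T@t; d=R.T@np.array([(u-c['cx'])/c['fx'],(v-c['cy'])/c['fy'],1]); return C+d*(z-C[2])/d[2]
def proj(c,P):
    K=np.array([[c['fx'],0,c['cx']],[0,c['fy'],c['cy']],[0,0,1.]])
    return cv2.projectPoints(np.atleast_2d(P).astype(float),np.array(c['rvec'],float),np.array(c['tvec'],float),K,None)[0].reshape(-1,2)
def W(c,u,v):  # wrist cam: ray from state
    pass
E
python3 - <<'E'
from station import env
from h import *
np.set_printoptions(precision=4,suppress=True)
for n,f,o,pts in [('scene',3,(240,195),dict(deck=((.058),[(308,117),(145,350),(413,535),(568,280)]),plate=(.08,[(172,45),(60,190),(170,262),(282,112)]),rail=(.072,[(182,342),(195,325),(412,478),(402,494)]),stop=(.072,[(470,265),(385,395),(455,280)]),knob=(.085,[(462,287),(412,370)]),bottle=(.1,[(-30,340)]),marker=(.01,[(230,-5),(290,105)]))),
 ('side',5,(205,130),dict(deck=(.058,[(182,305),(512,220),(50,143)]),plate=(.08,[(297,358),(528,285),(445,210),(220,270)]),rail=(.072,[(460,190),(333,73),(474,185)]),stop=(.072,[(137,145),(308,115)]),knob=(.085,[(172,122),(272,100)])))]:
    c=env.capture(n)
    for k,(z,p) in pts.items():
        P=np.array([ray(c,(u+.5)/f-.5+o[0],(v+.5)/f-.5+o[1],z) for u,v in p])
        print(n,k,P[:,:2].tolist() and np.round(P[:,:2],4).tolist())
        if len(P)>1: print('   sides',np.linalg.norm(np.diff(P,axis=0),axis=1),'ang',np.arctan2(np.diff(P[:,1]),np.diff(P[:,0])))
E
```

```text
scene deck [[0.5309, -0.0555], [0.7119, 0.0], [0.6596, 0.1745], [0.4804, 0.1259]]
   sides [0.1893 0.1821 0.1857] ang [ 0.2978  1.8618 -2.8769]
scene plate [[0.5751, -0.1434], [0.6948, -0.1062], [0.6708, -0.0278], [0.551, -0.0619]]
   sides [0.1253 0.082  0.1246] ang [ 0.3015  1.8676 -2.8645]
scene rail [[0.6945, 0.0129], [0.6819, 0.0097], [0.6424, 0.1524], [0.6529, 0.1552]]
   sides [0.013  0.148  0.0108] ang [-2.8928  1.8405  0.2618]
scene stop [[0.5269, 0.0837], [0.6221, 0.1093], [0.5408, 0.0849]]
   sides [0.0986 0.0848] ang [ 0.262  -2.8501]
scene knob [[0.5462, 0.0921], [0.6041, 0.1095]]
   sides [0.0605] ang [0.2927]
scene bottle [[0.7948, -0.0563]]
scene marker [[0.4883, -0.1793], [0.514, -0.0845]]
   sides [0.0982] ang [1.3068]
side deck [[0.5296, -0.0625], [0.708, -0.0134], [0.4786, 0.1204]]
   sides [0.1851 0.2656] ang [0.2685 2.614 ]
side plate [[0.5734, -0.1554], [0.693, -0.1134], [0.6683, -0.0338], [0.5487, -0.0694]]
   sides [0.1268 0.0833 0.1248] ang [ 0.3374  1.8714 -2.8523]
side rail [[0.6829, -0.0012], [0.6405, 0.1444], [0.6912, 0.0025]]
   sides [0.1516 0.1506] ang [ 1.8542 -1.2281]
side stop [[0.5234, 0.0821], [0.6188, 0.0973]]
   sides [0.0966] ang [0.1583]
side knob [[0.5427, 0.0798], [0.5989, 0.0939]]
   sides [0.0579] ang [0.2476]
```

carry_out(plan=[[-6,-24,-52,-0.14],[-12,-48,-104,-0.29],[-18,-72,-156,-0.43],[-24,-96,-208,-0.58],[-30,-120,-260,-0.73]])

```text
t: 0.82
tool_pos: [0.4478, -0.418, 0.2529]
eef_rot: [[-0.0, 0.897, -0.441], [-0.0, -0.441, -0.897], [-1.0, 0.0, 0.0]]
force: [-0.1, -0.7, -0.9]
finger_gap: 1.003
```

Run:
```python
from station import env
import numpy as np
np.set_printoptions(precision=4,suppress=True)
s=env.state(); print(s['t'],s['tool_pos'],s['force'],s['moment'],s['q']); print(s['eef_rot'])
R=s['eef_rot']
d=np.array([.65,-.2,.25])-s['tool_pos']; print('tool shift mm',R.T@d*1000)
y=R[:,1]; print('yaw y',np.arctan2(y[1],y[0]))
c=env.capture('wrist'); print(c['hand_eye'],c['fx'],c['cx'],c['cy'])
```

```text
0.825 [ 0.4478 -0.418   0.2529] [-0.1242 -0.6551 -0.9218] [-0.0769 -0.0307  0.0035] [ 0.8157  0.3593 -0.2166  1.6655  0.084   1.1258  0.119 ]
[[-0.      0.8973 -0.4415]
 [-0.0002 -0.4415 -0.8973]
 [-1.      0.      0.0002]]
tool shift mm [   2.8314   85.181  -284.9163]
yaw y -0.45724368415969835
[[-0.0002 -0.2469  0.969  -0.1633]
 [ 1.      0.      0.0002  0.0003]
 [-0.0001  0.969   0.2469 -0.067 ]
 [ 0.      0.      0.      1.    ]] 293.02420182938044 281.44911432891473 215.9253750563807
```

carry_out(plan=[[0,6,-60,-0.15],[0,14,-120,-0.3],[0,24,-180,-0.45],[0,32,-240,-0.6],[0,40,-300,-0.73]])

```text
t: 1.5
tool_pos: [0.6171, -0.1676, 0.2526]
eef_rot: [[-0.0, 0.963, 0.268], [-0.0, 0.268, -0.963], [-1.0, -0.0, 0.0]]
force: [1.0, -0.3, 0.5]
finger_gap: 1.002
```

carry_out(plan=[[0,0,-15,0],[0,0,-30,0],[0,0,-40,0],[0,0,-40,0],[0,0,-40,0]])

```text
t: 2.12
tool_pos: [0.6055, -0.1316, 0.2528]
eef_rot: [[0.0, 0.965, 0.263], [-0.001, 0.263, -0.965], [-1.0, -0.0, 0.001]]
force: [-0.7, 0.4, -0.3]
finger_gap: 0.999
```

Run:
```python
from station import env
import numpy as np,cv2,pickle
np.set_printoptions(precision=4,suppress=True)
s=env.state(); print(s['t'],s['tool_pos'],s['force'],s['qvel'])
c=env.capture('wrist'); cv2.imwrite('pics/w1.png',cv2.resize(c['color'],None,fx=1.42,fy=1.42,interpolation=cv2.INTER_CUBIC)); pickle.dump((s['tool_pos'],s['eef_rot'],c),open('w1.pkl','wb'))
```

```text
2.125 [ 0.6055 -0.1316  0.2528] [-0.7304  0.3594 -0.3174] [ 0.0002  0.0049  0.0009 -0.0038  0.0002  0.0011  0.001 ]
```

View pics/w1.png

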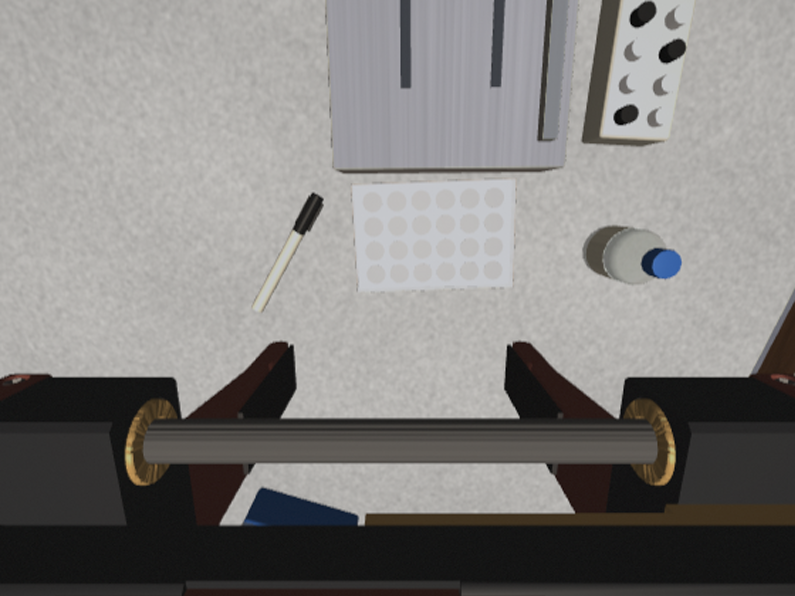

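The wrist view shows the plate corners at (351,184), (515,180), (512,287) and (357,292). The deck's front edge runs from (333,168) to (564,164), with the rail's inner edge near x = 540 to 548, and the open fingers are behind the plate.

```bash
cat >> h.py <<'E'
def wray(w,u,v,z):
    p,R,c=w; H=np.array(c['hand_eye'])
    o=p+R@H[:3,3]; d=R@H[:3,:3]@np.array([(u-c['cx'])/c['fx'],(v-c['cy'])/c['fy'],1]); return o+d*(z-o[2])/d[2]
E
python3 - <<'E'
from h import *
import pickle
np.set_printoptions(precision=4,suppress=True)
w=pickle.load(open('w1.pkl','rb')); img=w[2]['color']
g=cv2.GaussianBlur(img,(3,3),0)
cv2.imwrite('pics/w1z.png',cv2.resize(img[85:215,225:410],None,fx=4,fy=4,interpolation=cv2.INTER_CUBIC))
f=1.42
for k,z,p in [('plate',.08,[(351,184),(515,180),(512,287),(357,292)]),('deckfront',.058,[(333,168),(564,164)]),('deckleft',.058,[(333,168),(327,0)]),('deckright',.058,[(566,164),(577,0)]),('railin',.072,[(539,138),(548,0)])]:
    P=np.array([wray(w,(u+.5)/f-.5,(v+.5)/f-.5,z) for u,v in p]); print(k,P[:,:2].tolist() and np.round(P[:,:2],4).tolist(),np.linalg.norm(np.diff(P,axis=0),axis=1),np.arctan2(np.diff(P[:,1]),np.diff(P[:,0])))
E
```

```text
plate [[0.5483, -0.0651], [0.67, -0.0289], [0.6954, -0.1094], [0.5732, -0.1471]] [0.1269 0.0844 0.1278] [ 0.2896 -1.2653 -2.8425]
deckfront [[0.5286, -0.0566], [0.7099, -0.004]] [0.1888] [0.2826]
deckleft [[0.5286, -0.0566], [0.4974, 0.0586]] [0.1194] [1.8347]
deckright [[0.7114, -0.0036], [0.6777, 0.1077]] [0.1163] [1.8652]
railin [[0.6796, 0.0064], [0.6541, 0.0954]] [0.0927] [1.8501]
```

View pics/w1z.png

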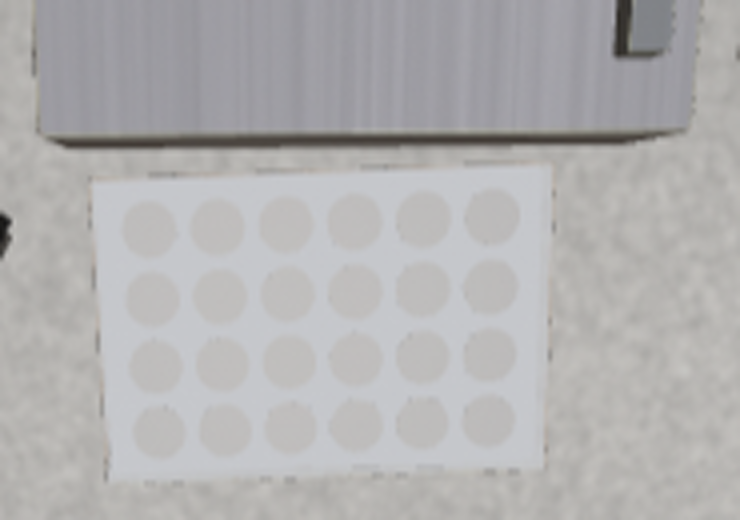

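carry_out(plan=[[0,14,15,-0.015],[10,29,31,-0.015],[60,29,31,-0.015],[115,29,31,-0.015],[150,29,31,-0.015]], gripper=0.3)

```text
t: 2.8
tool_pos: [0.6406, -0.1534, 0.0997]
eef_rot: [[-0.003, 0.961, 0.278], [0.0, 0.278, -0.961], [-1.0, -0.003, -0.001]]
force: [0.2, -0.3, 0.3]
finger_gap: 0.7
```

```bash
cat >> h.py <<'E'
TH=.28; O=np.array([.5983,.0262]); EX=np.array([np.cos(TH),np.sin(TH)]); EY=np.array([-EX[1],EX[0]])
def D(p): r=np.asarray(p)[:2]-O; return np.array([r@EX,r@EY])*1000
def st(env):
    s=env.state(); R=s['eef_rot']; y=R[:,1]
    print('t %.2f'%s['t'],'deck mm',np.round(D(s['tool_pos']),2),'z %.4f'%s['tool_pos'][2],'yaw-deck %.4f'%(np.arctan2(y[1],y[0])-TH),'F deck',np.round([s['force'][:2]@EX,s['force'][:2]@EY,s['force'][2]],2),'M',np.round(s['moment'],3),'gap',round(s['finger_gap'],3)); return s
E
python3 -c "
from station import env
from h import *
import pickle
s=st(env); c=env.capture('wrist'); cv2.imwrite('pics/w2.png',c['color']); pickle.dump((s['tool_pos'],s['eef_rot'],c),open('w2.pkl','wb'))
c=env.capture('side'); cv2.imwrite('pics/s2.png',cv2.resize(c['color'][100:250,150:400],None,fx=3,fy=3))"
```

```text
t 2.80 deck mm [  -9.01 -184.3 ] z 0.0997 yaw-deck 0.0016 F deck [ 0.15 -0.31  0.34] M [-0.007 -0.084 -0.028] gap 0.7
```

View pics/w2.png

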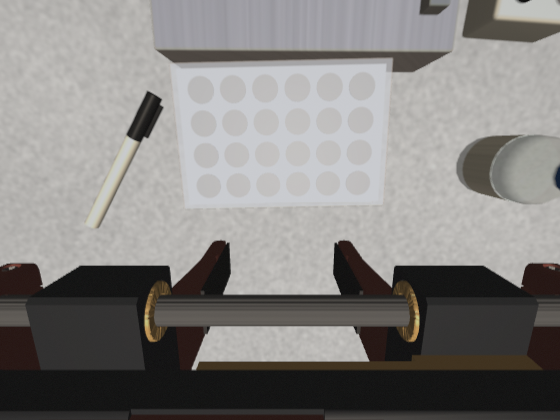

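View pics/s2.png

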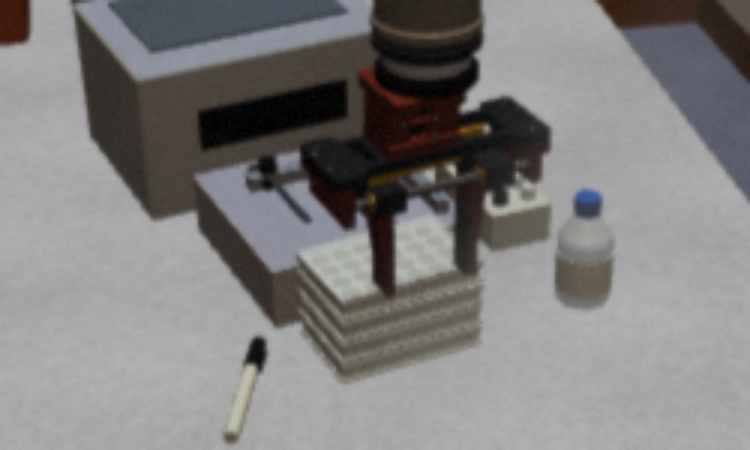

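The plate is centred ahead of the fingers with its rear edge at row 207, and the fingers are clear of it. Next I lower the fingers and approach.

carry_out(plan=[[15,0,0,0],[29,0,0,0],[33,0,0,0],[33,0,-3,0],[33,0,-7,0]])

```text
t: 3.52
tool_pos: [0.6404, -0.1455, 0.0703]
eef_rot: [[0.001, 0.96, 0.279], [-0.0, 0.279, -0.96], [-1.0, 0.001, 0.0]]
force: [-0.1, 1.4, -0.4]
finger_gap: 0.702
```

carry_out(plan=[[0,0,-2,0],[0,0,-4,0],[0,0,-6,0],[0,0,-8,0],[0,0,-10,0]])

```text
t: 4.15
tool_pos: [0.6372, -0.1366, 0.0697]
eef_rot: [[0.0, 0.96, 0.279], [-0.001, 0.279, -0.96], [-1.0, -0.0, 0.001]]
force: [0.6, -1.6, 0.7]
finger_gap: 0.7
```

```bash
cat > snap.py <<'E'
import sys,pickle
from station import env
from h import *
s=st(env); n=sys.argv[1]
c=env.capture('wrist'); cv2.imwrite(f'pics/{n}.png',c['color']); pickle.dump((s['tool_pos'],s['eef_rot'],c),open(n+'.pkl','wb'))
E
python3 snap.py w3
```

```text
t 4.15 deck mm [  -7.6  -167.17] z 0.0697 yaw-deck 0.0026 F deck [ 0.17 -1.69  0.7 ] M [-0.291 -0.061  0.036] gap 0.7
```

View pics/w3.png

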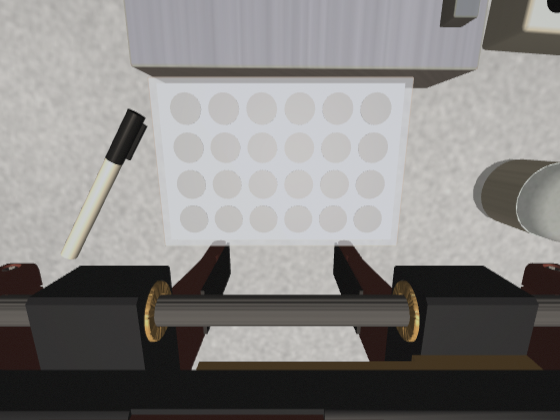

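The fingers have just touched the rear face, with about 1.7 N of reaction. I'll start sliding.

carry_out(plan=[[0,0,-2,0],[0,0,-5,0],[0,0,-8,0],[0,0,-12,0],[0,0,-16,0]])

```text
t: 4.82
tool_pos: [0.6327, -0.1205, 0.0697]
eef_rot: [[0.0, 0.96, 0.279], [-0.0, 0.279, -0.96], [-1.0, 0.0, 0.0]]
force: [0.8, -1.0, 0.9]
finger_gap: 0.701
```

```bash
python3 snap.py w4
```

```text
t 4.83 deck mm [  -7.46 -150.47] z 0.0697 yaw-deck 0.0030 F deck [ 0.47 -1.19  0.87] M [-0.302 -0.159  0.01 ] gap 0.701
```

View pics/w4.png

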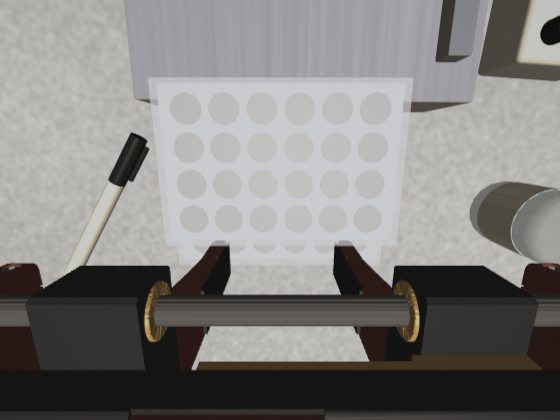

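Only the top plate moves; plate_b is uncovered behind it at rows 245 to 265. I'll carry on.

carry_out(plan=[[0,0,-5,0],[0,0,-10,0],[0,0,-15,0],[0,0,-20,0],[0,0,-25,0]])

```text
t: 5.5
tool_pos: [0.6257, -0.0964, 0.0697]
eef_rot: [[0.0, 0.96, 0.279], [-0.0, 0.279, -0.96], [-1.0, 0.0, 0.0]]
force: [0.5, -1.1, 1.8]
finger_gap: 0.701
```

carry_out(plan=[[0,0,-5,0],[0,0,-10,0],[0,0,-15,0],[0,0,-20,0],[0,0,-25,0]])

```text
t: 6.12
tool_pos: [0.6184, -0.0721, 0.0694]
eef_rot: [[-0.001, 0.96, 0.28], [0.0, 0.28, -0.96], [-1.0, -0.001, -0.001]]
force: [-0.1, -0.5, 0.3]
finger_gap: 0.703
```

```bash
python3 snap.py w5
```

```text
t 6.12 deck mm [  -7.89 -100.01] z 0.0694 yaw-deck 0.0033 F deck [-0.27 -0.48  0.29] M [-0.129 -0.103  0.03 ] gap 0.703
```

View pics/w5.png

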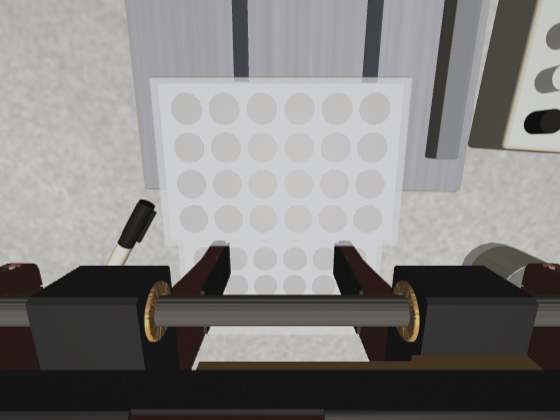

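carry_out(plan=[[0,0,-5,0],[0,0,-10,0],[0,0,-15,0],[0,0,-20,0],[0,0,-25,0]])

```text
t: 6.8
tool_pos: [0.6117, -0.0484, 0.0697]
eef_rot: [[0.0, 0.96, 0.279], [-0.0, 0.279, -0.96], [-1.0, 0.0, 0.0]]
force: [-0.3, 0.4, -0.3]
finger_gap: 0.7
```

carry_out(plan=[[0,0,-5,0],[0,0,-10,0],[0,0,-14,0],[0,0,-17,0],[0,0,-19,0]])

```text
t: 7.42
tool_pos: [0.6064, -0.0304, 0.0697]
eef_rot: [[0.0, 0.96, 0.279], [-0.0, 0.279, -0.96], [-1.0, -0.0, 0.0]]
force: [0.6, -1.0, 0.1]
finger_gap: 0.698
```

```bash
python3 snap.py w6; python3 -c "
from station import env
import cv2
c=env.capture('scene'); cv2.imwrite('pics/sc6.png',cv2.resize(c['color'][195:385,240:450],None,fx=3,fy=3))
c=env.capture('side'); cv2.imwrite('pics/s6.png',cv2.resize(c['color'][100:250,150:400],None,fx=3,fy=3))"
```

```text
t 7.42 deck mm [ -7.81 -56.64] z 0.0697 yaw-deck 0.0030 F deck [ 0.27 -1.13  0.11] M [-0.202 -0.14  -0.012] gap 0.698
```

View pics/w6.png

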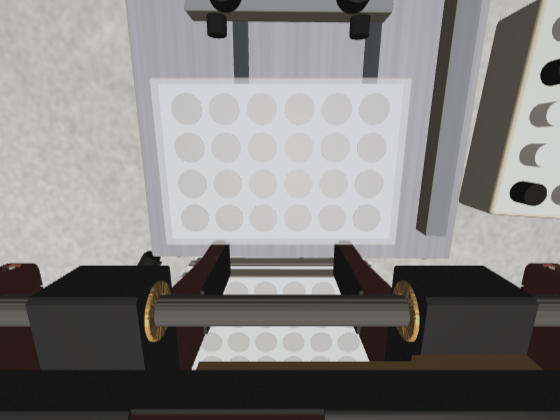

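View pics/sc6.png

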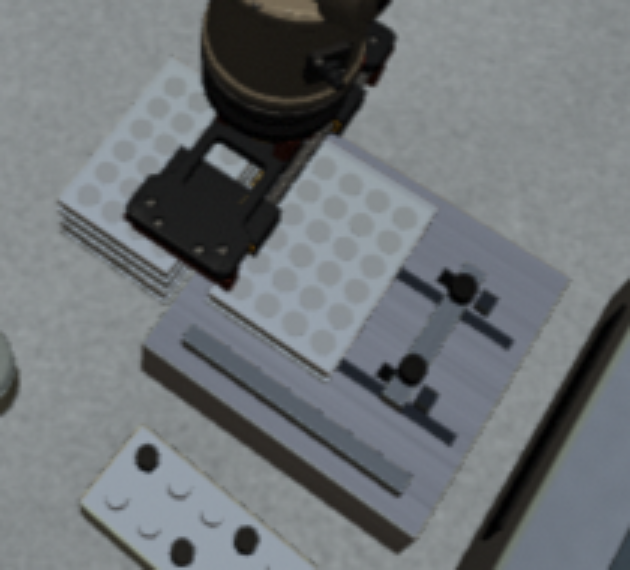

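View pics/s6.png

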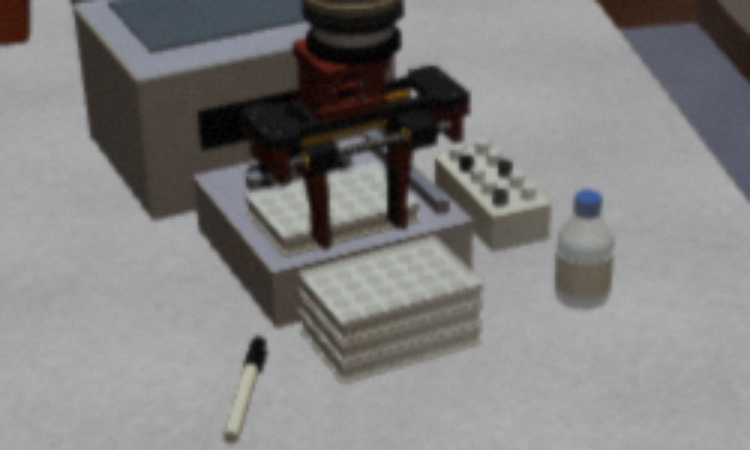

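The plate is now wholly on the deck and the stack below is intact. In the wrist view its front edge is at row 78 and the screw tips' ends are at about (216,37) and (359,38).

Run:
```python
from h import *
import pickle
np.set_printoptions(precision=2,suppress=True)
w=pickle.load(open('w6.pkl','rb'))
for k,z,p in [('plate',.078,[(150,79),(412,79),(396,244),(166,244)]),('tips',.065,[(216,38),(359,39)]),('stopface top',.072,[(187,12),(391,12)]),('rail in top',.072,[(445,5),(419,234)]),('deck front',.058,[(152,257),(450,257)])]:
    P=np.array([wray(w,u,v,z) for u,v in p]); Q=np.array([D(x) for x in P]);print(k,Q.tolist() and np.round(Q,1).tolist(),np.linalg.norm(np.diff(Q,axis=0),axis=1),np.arctan2(np.diff(Q[:,1]),np.diff(Q[:,0])))
```

```text
plate [[-72.0, 39.4], [55.8, 39.7], [56.4, -45.4], [-72.2, -45.8]] [127.77  85.12 128.67] [ 0.   -1.56 -3.14]
tips [[-41.5, 61.3], [31.8, 61.0]] [73.28] [-0.]
stopface top [[-53.5, 70.3], [44.7, 70.6]] [98.22] [0.]
rail in top [[70.3, 73.6], [71.6, -41.4]] [115.02] [-1.56]
deck front [[-90.3, -61.8], [100.1, -61.2]] [190.44] [0.]
```

carry_out(plan=[[0,0,-4,0],[0,0,-9,0],[0,0,-13,0],[0,0,-15,0],[0,0,-16,0]])

```text
t: 8.2
tool_pos: [0.602, -0.0151, 0.0697]
eef_rot: [[0.0, 0.96, 0.279], [-0.0, 0.279, -0.96], [-1.0, 0.0, 0.0]]
force: [0.9, -0.6, -0.3]
finger_gap: 0.701
```

carry_out(plan=[[0,0,3,0],[0,1,6,0],[0,3,6,0],[0,3,6,0],[0,3,6,0]], gripper=1.0, grip_force=20)

```text
t: 8.82
tool_pos: [0.6065, -0.0199, 0.0696]
eef_rot: [[-0.0, 0.96, 0.279], [0.0, 0.279, -0.96], [-1.0, -0.0, -0.0]]
force: [0.0, -0.5, 0.4]
finger_gap: 0.167
```

```bash
python3 snap.py w7
```

```text
t 8.82 deck mm [ -4.82 -46.58] z 0.0696 yaw-deck 0.0032 F deck [-0.12 -0.43  0.35] M [ 0.022 -0.113 -0.037] gap 0.167
```

View pics/w7.png

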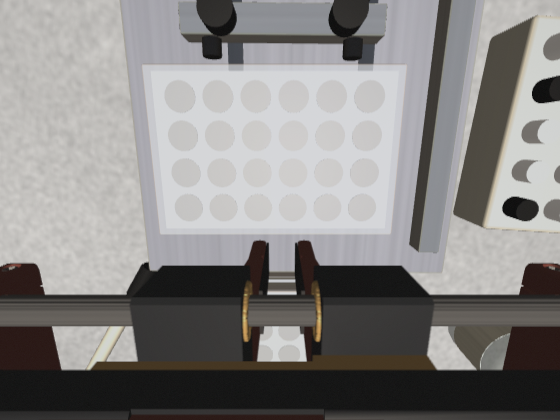

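The plate's front edge at row 66 is a few mm short of the tips at row 57, and the fingers are nearly shut. I approach slowly.

carry_out(plan=[[0,0,0,0],[0,0,-3,0],[0,0,-5,0],[0,0,-7,0],[0,0,-9,0]])

```text
t: 9.5
tool_pos: [0.6041, -0.0116, 0.0697]
eef_rot: [[0.0, 0.96, 0.279], [-0.0, 0.279, -0.96], [-1.0, 0.0, 0.0]]
force: [-0.7, -0.2, -0.5]
finger_gap: 0.011
```

carry_out(plan=[[0,0,-0.4,0],[0,0,-0.8,0],[0,0,-1.2,0],[0,0,-1.6,0],[0,0,-1.6,0]])

```text
t: 10.12
tool_pos: [0.6036, -0.0099, 0.0697]
eef_rot: [[0.0, 0.96, 0.279], [-0.0, 0.279, -0.96], [-1.0, 0.0, 0.0]]
force: [0.2, -0.6, -0.3]
finger_gap: 0.008
```

```bash
python3 snap.py w8
```

```text
t 10.12 deck mm [ -4.86 -36.15] z 0.0697 yaw-deck 0.0030 F deck [-0.02 -0.64 -0.26] M [-0.231 -0.111  0.052] gap 0.008
```

carry_out(plan=[[0,0,-0.4,0],[0,0,-0.8,0],[0,0,-1.2,0],[0,0,-1.5,0],[0,0,-1.5,0]])

```text
t: 10.8
tool_pos: [0.6032, -0.0091, 0.0697]
eef_rot: [[0.0, 0.96, 0.279], [-0.001, 0.279, -0.96], [-1.0, -0.0, 0.001]]
force: [1.0, -2.7, 1.2]
finger_gap: 0.004
```

```bash
python3 snap.py w8
```

```text
t 10.80 deck mm [ -5.   -35.28] z 0.0697 yaw-deck 0.0025 F deck [ 0.18 -2.83  1.16] M [-0.81  -0.197  0.008] gap 0.004
```

View pics/w8.png

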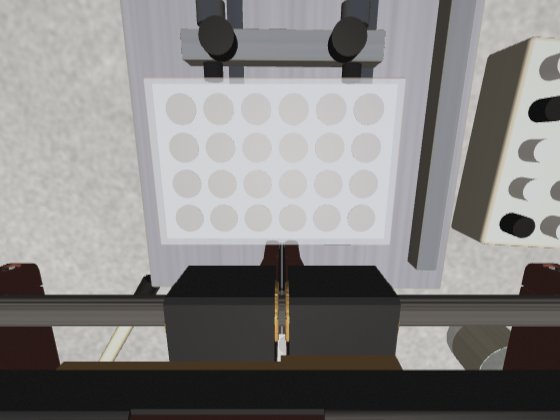

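Contact with the tips: the commanded lead is 0.6 mm and the force is about 3 N, so stiffness is roughly 4 to 5 N/mm. I increase the push gently.

carry_out(plan=[[0,0,-0.4,0],[0,0,-0.8,0],[0,0,-1.0,0],[0,0,-1.0,0],[0,0,-1.0,0]])

```text
t: 11.48
tool_pos: [0.6029, -0.009, 0.0697]
eef_rot: [[-0.0, 0.961, 0.278], [-0.002, 0.278, -0.961], [-1.0, -0.001, 0.002]]
force: [0.2, -6.2, 1.6]
finger_gap: 0.001
```

```bash
python3 -c "
from station import env
from h import *
st(env)"
```

```text
t 11.47 deck mm [ -5.25 -35.07] z 0.0697 yaw-deck 0.0019 F deck [-1.54 -6.03  1.58] M [-1.451 -0.201 -0.008] gap 0.001
```

carry_out(plan=[[0,0,-0.4,0],[0,0,-0.8,0],[0,0,-1.1,0],[0,0,-1.1,0],[0,0,-1.1,0]])

```text
t: 12.1
tool_pos: [0.6028, -0.0089, 0.0697]
eef_rot: [[0.0, 0.961, 0.278], [-0.003, 0.278, -0.961], [-1.0, -0.001, 0.003]]
force: [0.8, -8.5, 1.1]
finger_gap: 0.006
```

```bash
python3 snap.py w9
```

```text
t 12.10 deck mm [ -5.39 -34.97] z 0.0697 yaw-deck 0.0013 F deck [-1.62 -8.41  1.15] M [-1.806 -0.256  0.023] gap 0.006
```

View pics/w9.png

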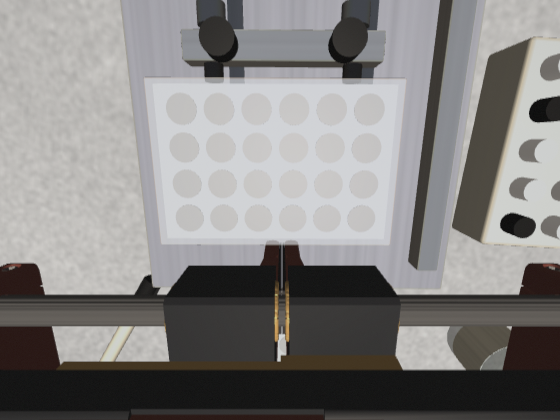

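Another 0.5 mm should reach 10 N. I hold it there, then back off slowly in line.

carry_out(plan=[[0,0,-0.5,0],[0,0,-0.5,0],[0,0,-0.5,0],[0,0,-0.5,0],[0,0,-0.5,0]])

```text
t: 12.78
tool_pos: [0.6028, -0.0089, 0.0697]
eef_rot: [[0.0, 0.961, 0.277], [-0.003, 0.277, -0.961], [-1.0, -0.001, 0.003]]
force: [1.9, -8.3, 1.9]
finger_gap: 0.005
```

```bash
python3 -c "
from station import env
from h import *
st(env)"
```

```text
t 12.78 deck mm [ -5.41 -34.96] z 0.0697 yaw-deck 0.0009 F deck [-0.52 -8.51  1.85] M [-1.995 -0.39   0.041] gap 0.005
```

carry_out(plan=[[0,0,1.5,0],[0,0,3,0],[0,0,5,0],[0,0,10,0],[0,0,20,0]])

```text
t: 13.4
tool_pos: [0.6082, -0.0245, 0.0697]
eef_rot: [[0.0, 0.96, 0.281], [0.001, 0.281, -0.96], [-1.0, 0.0, -0.001]]
force: [0.4, -0.3, 0.0]
finger_gap: 0.005
```

```bash
python3 snap.py w10
```

```text
t 13.40 deck mm [ -4.49 -51.42] z 0.0697 yaw-deck 0.0045 F deck [ 0.26 -0.36  0.03] M [-0.036 -0.138  0.02 ] gap 0.005
```

View pics/w10.png

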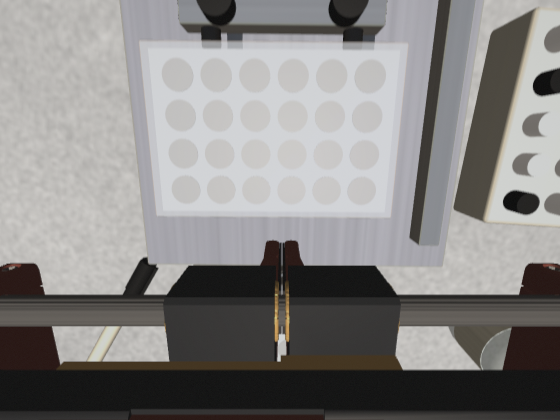

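Run:
```python
from station import env
from h import *
import pickle
np.set_printoptions(precision=3,suppress=True)
print(env.state()['q'])
w=pickle.load(open('w10.pkl','rb'))
for k,z,p in [('plate',.078,[(140,42),(407,44),(391,217),(156,216)]),('rail in top',.072,[(438,5),(412,240)]),('deck front',.058,[(148,265),(444,266)])]:
    Q=np.array([D(wray(w,u,v,z)) for u,v in p]);print(k,np.round(Q,1).tolist(),np.arctan2(np.diff(Q[:,1]),np.diff(Q[:,0])))
```

```text
[ 0.253  0.584 -0.417  1.816  0.316  0.807 -0.042]
plate [[-71.9, 60.6], [54.8, 60.4], [55.4, -24.5], [-72.9, -24.5]] [-0.002 -1.564 -3.142]
rail in top [[70.2, 79.0], [71.3, -39.7]] [-1.561]
deck front [[-90.1, -62.2], [100.5, -62.1]] [0.001]
```

The plate is square with the deck frame: front face at y = 61 and centre about (-8.5, 18), with about 15 mm left to the rail. Now I go round to its -x side.

carry_out(plan=[[-40,0,0,0.18],[-80,-20,-10,0.36],[-80,-55,-30,0.54],[-80,-85,-50,0.72],[-80,-110,-69,0.9]], gripper=0.7)

```text
t: 14.08
tool_pos: [0.482, 0.0104, 0.1498]
eef_rot: [[0.0, 0.812, -0.584], [0.0, -0.584, -0.812], [-1.0, 0.0, -0.0]]
force: [-0.0, 0.7, 0.1]
finger_gap: 0.299
```

carry_out(plan=[[0,0,0,0.18],[0,0,0,0.36],[0,0,0,0.54],[0,0,0,0.675],[0,0,0,0.675]])

```text
t: 14.7
tool_pos: [0.4833, 0.0103, 0.1497]
eef_rot: [[0.0, 0.276, -0.961], [-0.0, -0.961, -0.276], [-1.0, 0.0, -0.0]]
force: [-0.1, 0.3, 0.1]
finger_gap: 0.301
```

```bash
python3 snap.py w11
```

```text
t 14.70 deck mm [-114.92   16.53] z 0.1497 yaw-deck -1.5708 F deck [0.03 0.35 0.14] M [ 0.037  0.034 -0.013] gap 0.301
```

View pics/w11.png

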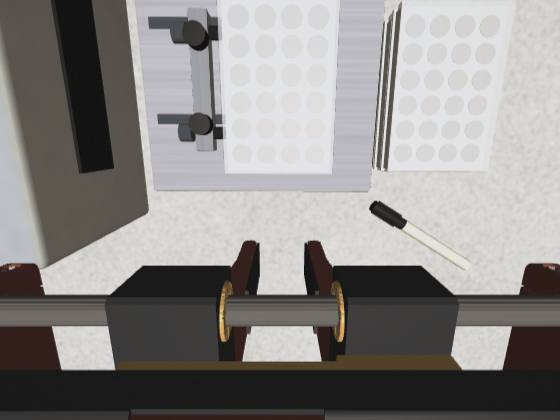

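The plate's near edge is at row 173 and the fingers straddle its middle. I descend and approach.

carry_out(plan=[[30,0,0,0],[60,-1.5,0,0],[80,-1.5,0,0],[80,-1.5,-5,0],[80,-1.5,-15,0]])

```text
t: 15.38
tool_pos: [0.4981, 0.016, 0.0704]
eef_rot: [[0.001, 0.276, -0.961], [0.0, -0.961, -0.276], [-1.0, 0.0, -0.001]]
force: [0.5, 0.1, 0.3]
finger_gap: 0.3
```

carry_out(plan=[[0,0,-5,0],[0,0,-9,0],[0,0,-12,0],[0,0,-14,0],[0,0,-16,0]])

```text
t: 16.0
tool_pos: [0.5125, 0.0203, 0.0696]
eef_rot: [[-0.0, 0.275, -0.961], [-0.0, -0.961, -0.275], [-1.0, 0.0, 0.0]]
force: [-1.6, -0.9, 0.8]
finger_gap: 0.302
```

```bash
python3 snap.py w12
```

```text
t 16.00 deck mm [-84.11  18.08] z 0.0696 yaw-deck -1.5720 F deck [-1.8  -0.41  0.81] M [-0.113  0.19   0.028] gap 0.302
```

View pics/w12.png

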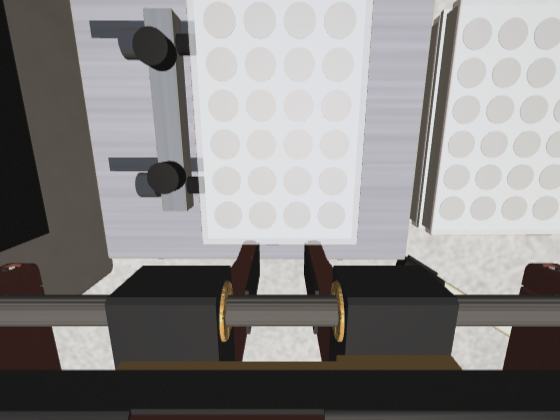

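Light contact on the -x face. I slide towards the rail, about 15 mm away: 13 mm first, then I feel for it.

carry_out(plan=[[0,0,-2,0],[0,0,-4,0],[0,0,-6,0],[0,0,-8,0],[0,0,-10,0]])

```text
t: 16.68
tool_pos: [0.5223, 0.0232, 0.0696]
eef_rot: [[-0.0, 0.275, -0.961], [-0.0, -0.961, -0.275], [-1.0, 0.0, 0.0]]
force: [0.6, -1.1, -0.9]
finger_gap: 0.3
```

carry_out(plan=[[0,0,-1,0],[0,0,-1.5,0],[0,0,-2.0,0],[0,0,-2.5,0],[0,0,-3,0]])

```text
t: 17.3
tool_pos: [0.5251, 0.024, 0.0697]
eef_rot: [[0.0, 0.275, -0.961], [0.0, -0.961, -0.275], [-1.0, 0.0, -0.0]]
force: [-1.0, -1.3, -1.1]
finger_gap: 0.304
```

```bash
python3 snap.py w13
```

```text
t 17.30 deck mm [-70.94  18.08] z 0.0697 yaw-deck -1.5720 F deck [-1.3  -0.98 -1.09] M [-0.107  0.158 -0.016] gap 0.304
```

View pics/w13.png

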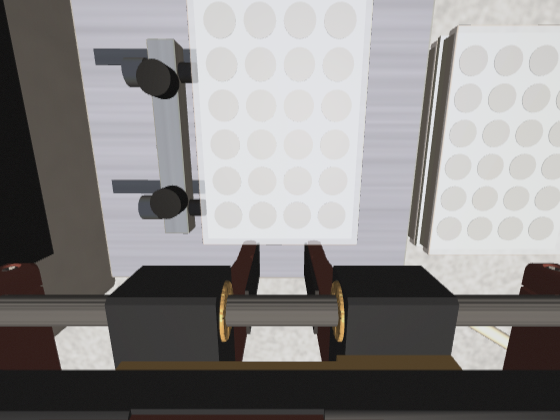

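carry_out(plan=[[0,0,-0.4,0],[0,0,-0.8,0],[0,0,-1.2,0],[0,0,-1.6,0],[0,0,-2,0]])

```text
t: 17.98
tool_pos: [0.527, 0.0244, 0.0697]
eef_rot: [[-0.0, 0.275, -0.961], [-0.0, -0.961, -0.275], [-1.0, 0.0, 0.0]]
force: [-0.9, -1.6, 1.2]
finger_gap: 0.295
```

```bash
python3 -c "
from station import env
from h import *
st(env)"
```

```text
t 17.98 deck mm [-69.05  18.03] z 0.0697 yaw-deck -1.5720 F deck [-1.29 -1.3   1.19] M [-0.115  0.28   0.007] gap 0.295
```

carry_out(plan=[[0,0,-0.4,0],[0,0,-0.8,0],[0,0,-1.2,0],[0,0,-1.5,0],[0,0,-1.5,0]])

```text
t: 18.6
tool_pos: [0.5285, 0.0249, 0.0697]
eef_rot: [[0.0, 0.275, -0.961], [-0.0, -0.961, -0.275], [-1.0, 0.0, -0.0]]
force: [-0.4, -0.7, -1.0]
finger_gap: 0.305
```

```bash
python3 -c "
from station import env
from h import *
st(env)"
```

```text
t 18.60 deck mm [-67.45  18.04] z 0.0697 yaw-deck -1.5721 F deck [-0.57 -0.58 -0.97] M [-0.164  0.209 -0.004] gap 0.305
```

carry_out(plan=[[0,0,-0.4,0],[0,0,-0.8,0],[0,0,-1.2,0],[0,0,-1.5,0],[0,0,-1.5,0]])

```text
t: 19.23
tool_pos: [0.5299, 0.0253, 0.0697]
eef_rot: [[0.0, 0.275, -0.961], [0.0, -0.961, -0.275], [-1.0, 0.0, -0.0]]
force: [-0.8, -1.5, -0.2]
finger_gap: 0.297
```

```bash
python3 -c "
from station import env
from h import *
st(env)"
```

```text
t 19.23 deck mm [-65.97  18.04] z 0.0697 yaw-deck -1.5721 F deck [-1.15 -1.2  -0.22] M [-0.229  0.272  0.032] gap 0.297
```

carry_out(plan=[[0,0,-0.4,0],[0,0,-0.8,0],[0,0,-1.2,0],[0,0,-1.5,0],[0,0,-1.5,0]])

```text
t: 19.85
tool_pos: [0.5312, 0.0257, 0.0697]
eef_rot: [[-0.0, 0.275, -0.961], [-0.0, -0.961, -0.275], [-1.0, 0.0, 0.0]]
force: [-1.2, -0.9, 2.2]
finger_gap: 0.3
```

```bash
python3 snap.py w14
```

```text
t 19.85 deck mm [-64.59  18.04] z 0.0697 yaw-deck -1.5721 F deck [-1.44 -0.55  2.24] M [-0.158  0.392 -0.094] gap 0.3
```

View pics/w14.png

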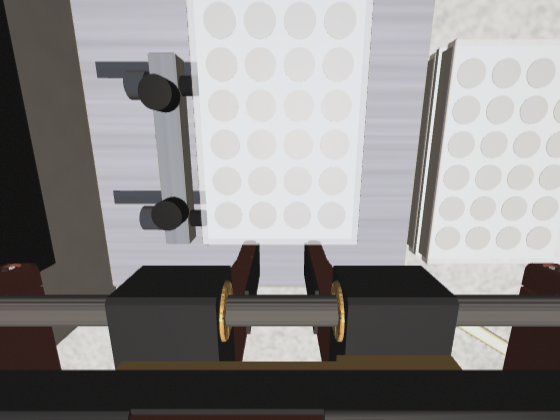

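carry_out(plan=[[0,0,-0.4,0],[0,0,-0.8,0],[0,0,-1.0,0],[0,0,-1.0,0],[0,0,-1.0,0]])

```text
t: 20.52
tool_pos: [0.5313, 0.0257, 0.0695]
eef_rot: [[-0.002, 0.275, -0.961], [-0.001, -0.961, -0.275], [-1.0, -0.0, 0.002]]
force: [-4.8, -2.8, 4.2]
finger_gap: 0.301
```

```bash
python3 -c "
from station import env
from h import *
st(env)"
```

```text
t 20.52 deck mm [-64.55  18.09] z 0.0695 yaw-deck -1.5721 F deck [-5.42 -1.31  4.16] M [-0.372  1.158 -0.045] gap 0.301
```

Rail reached, 5.4 N. I add about 0.9 mm and hold.

carry_out(plan=[[0,0,-0.4,0],[0,0,-0.8,0],[0,0,-0.9,0],[0,0,-0.9,0],[0,0,-0.9,0]])

```text
t: 21.15
tool_pos: [0.5313, 0.0257, 0.0694]
eef_rot: [[-0.004, 0.275, -0.961], [-0.001, -0.961, -0.275], [-1.0, -0.0, 0.004]]
force: [-7.5, -2.9, 6.0]
finger_gap: 0.3
```

```bash
python3 -c "
from station import env
from h import *
st(env)"
```

```text
t 21.15 deck mm [-64.56  18.08] z 0.0694 yaw-deck -1.5722 F deck [-7.98 -0.69  6.05] M [-0.465  1.647 -0.028] gap 0.3
```

carry_out(plan=[[0,0,-0.4,0],[0,0,-0.6,0],[0,0,-0.6,0],[0,0,-0.6,0],[0,0,-0.6,0]])

```text
t: 21.78
tool_pos: [0.5313, 0.0257, 0.0693]
eef_rot: [[-0.005, 0.275, -0.961], [-0.001, -0.961, -0.275], [-1.0, -0.0, 0.005]]
force: [-8.4, -1.7, 7.0]
finger_gap: 0.299
```

```bash
python3 snap.py w15; python3 -c "
from station import env
import cv2
c=env.capture('scene'); cv2.imwrite('pics/sc15.png',cv2.resize(c['color'][195:385,240:450],None,fx=3,fy=3,interpolation=cv2.INTER_CUBIC))"
```

```text
t 21.77 deck mm [-64.52  18.08] z 0.0693 yaw-deck -1.5723 F deck [-8.51  0.64  7.02] M [-0.49   1.975  0.021] gap 0.299
```

View pics/sc15.png

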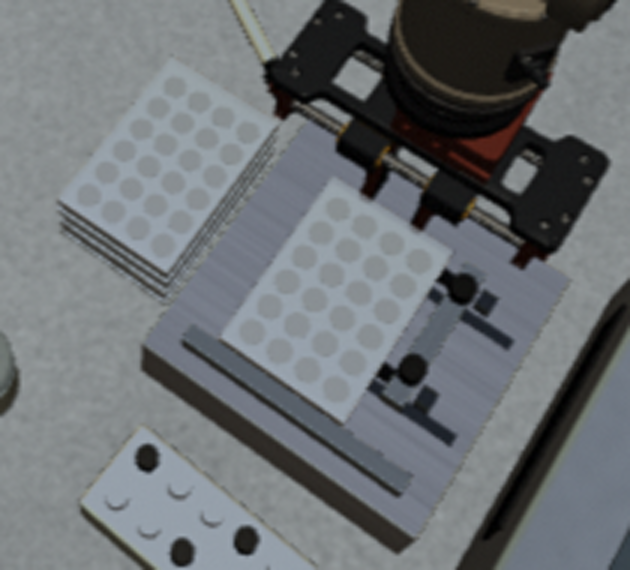

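carry_out(plan=[[0,0,1.5,0],[0,0,3,0],[0,0,6,0],[0,0,14,0],[0,0,26,0]])

```text
t: 22.5
tool_pos: [0.5085, 0.0193, 0.0698]
eef_rot: [[0.001, 0.275, -0.961], [0.0, -0.961, -0.275], [-1.0, -0.0, -0.001]]
force: [0.2, 0.3, -0.7]
finger_gap: 0.301
```

carry_out(plan=[[-30,0,6,0],[-80,0,6,0],[-120,0,0,0],[-150,0,-20,0],[-150,0,-35,0]])

```text
t: 23.12
tool_pos: [0.544, 0.0291, 0.2222]
eef_rot: [[0.005, 0.275, -0.961], [0.0, -0.961, -0.275], [-1.0, 0.001, -0.005]]
force: [-0.1, -0.0, -0.4]
finger_gap: 0.298
```

```bash
python3 snap.py w16
```

```text
t 23.12 deck mm [-51.36  17.77] z 0.2222 yaw-deck -1.5723 F deck [-0.14  0.01 -0.37] M [ 0.021 -0.073 -0.006] gap 0.298
```

View pics/w16.png

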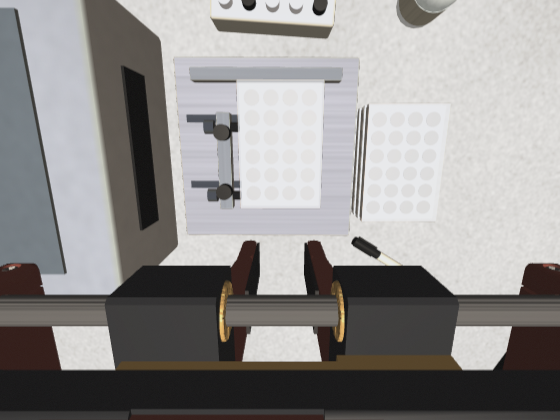

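The plate lies along the rail and at the tips. I take a closer look at the tip gap and the rail gap.

carry_out(plan=[[20,-15,10,0],[40,-30,20,0],[60,-40,30,0],[80,-48,35,0],[80,-48,35,0]])

```text
t: 23.8
tool_pos: [0.4925, 0.0652, 0.1372]
eef_rot: [[-0.006, 0.276, -0.961], [-0.001, -0.961, -0.276], [-1.0, -0.001, 0.006]]
force: [0.4, 0.5, 0.2]
finger_gap: 0.299
```

```bash
python3 snap.py w17; python3 -c "
import cv2
a=cv2.imread('pics/w17.png'); cv2.imwrite('pics/w17z.png',cv2.resize(a[0:250,150:480],None,fx=2.4,fy=2.4,interpolation=cv2.INTER_CUBIC))"
```

```text
t 23.80 deck mm [-90.88  66.7 ] z 0.1372 yaw-deck -1.5707 F deck [0.56 0.32 0.2 ] M [ 0.022 -0.058 -0.045] gap 0.299
```

View pics/w17z.png

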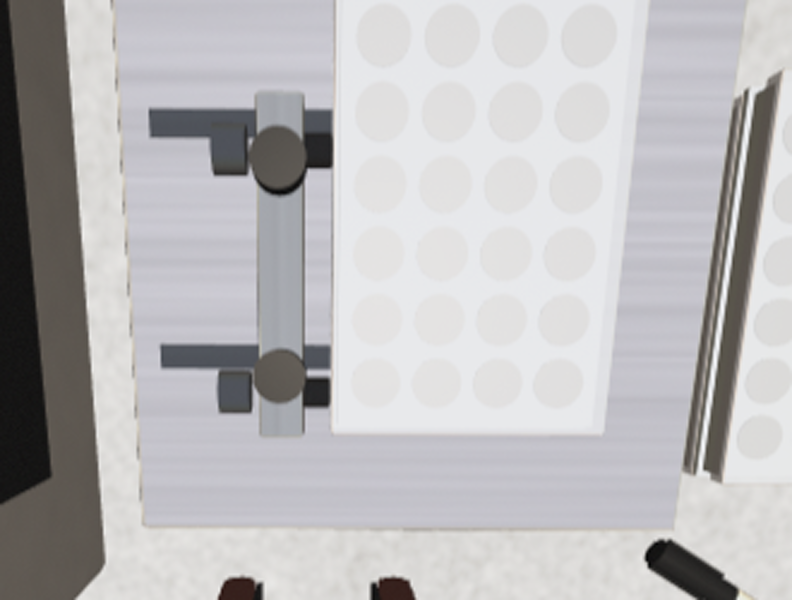

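```bash
python3 -c "
import cv2,numpy as np
a=cv2.imread('pics/w17.png'); b=a[45:75,262:302]; c=a[140:180,262:302]
cv2.imwrite('pics/w17t.png',cv2.resize(np.vstack([b,c]),None,fx=8,fy=8,interpolation=cv2.INTER_NEAREST))
g=a.mean(2).astype(int)
for r in (58,60,62,162,164,166): print(r,g[r,268:296])
for r in (30,80,100,120,140,175): print('edge',r,g[r,280:296])"
```

```text
58 [ 83  84  84  83  84  84  86 110  72  37  36  38  38  37  39  39  39  39
  38  41  84 219 231 222 232 232 232 232]
60 [ 84  84  84  84  85  84  85  84  74  36  37  38  39  39  38  39  38  38
  38  38  78 220 232 223 232 232 232 232]
62 [ 84  84  84  85  85  85  85  85  84  55  39  38  38  39  39  38  40  38
  39  40  78 220 231 222 232 232 232 232]
162 [ 88  88  88  89  89  90  90  99  56  38  36  38  39  38  38  39  39  39
  44 101 206 232 224 233 233 233 233 233]
164 [ 88  88  88  88  88  91 124 156  54  39  38  40  38  39  39  39  38  39
  43 102 208 232 224 233 233 233 233 233]
166 [ 87  87  89 115 146 160 169 163  54  37  41  39  37  38  39  37  38  39
  43 103 210 232 224 233 233 233 233 233]
edge 30 [196 197 197 197 198 197 198 198 202 189 229 222 232 231 231 231]
edge 80 [201 200 200 201 200 200 201 198 169 224 232 224 232 232 232 232]
edge 100 [196 197 197 197 197 197 197 195 163 224 228 227 232 232 233 233]
edge 120 [204 205 205 205 205 205 204 203 173 227 224 232 233 233 233 233]
edge 140 [196 196 196 196 196 196 196 193 188 230 224 233 233 233 233 233]
edge 175 [198 198 198 198 197 198 198 196 220 233 224 233 233 233 233 233]
```

View pics/w17t.png

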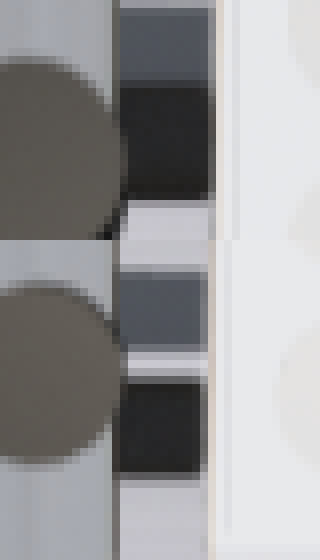

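Run:
```python
from h import *
import pickle
w=pickle.load(open('w17.pkl','rb')); a=w[2]['color'].mean(2).astype(float)
def fit(rows,c0,c1,lvl,z):
    Q=[]
    for r in rows:
        g=a[r,c0:c1]; i=np.where((g[:-1]-lvl)*(g[1:]-lvl)<=0)[0]
        if len(i)==0: continue
        i=i[-1]; u=c0+i+(lvl-g[i])/(g[i+1]-g[i]+1e-9); Q.append(D(wray(w,u,r,z)))
    Q=np.array(Q); p=np.polyfit(Q[:,0],Q[:,1],1); print(len(Q),'slope %.4f y0 %.2f resid %.2f'%(p[0],p[1],np.std(Q[:,1]-np.polyval(p,Q[:,0])))); 
fit(list(range(5,45))+list(range(75,140))+list(range(172,178)),283,293,210,.078)  # plate front
fit(list(range(80,138)),270,283,150,.072) # stop face
w=pickle.load(open('w16.pkl','rb')); a=w[2]['color']
cv2.imwrite('pics/w16z.png',cv2.resize(a[50:230,165:365],None,fx=3.3,fy=3.3,interpolation=cv2.INTER_CUBIC))
```

```text
111 slope -0.0045 y0 61.25 resid 0.10
58 slope -0.0049 y0 70.11 resid 0.02
```

View pics/w16z.png

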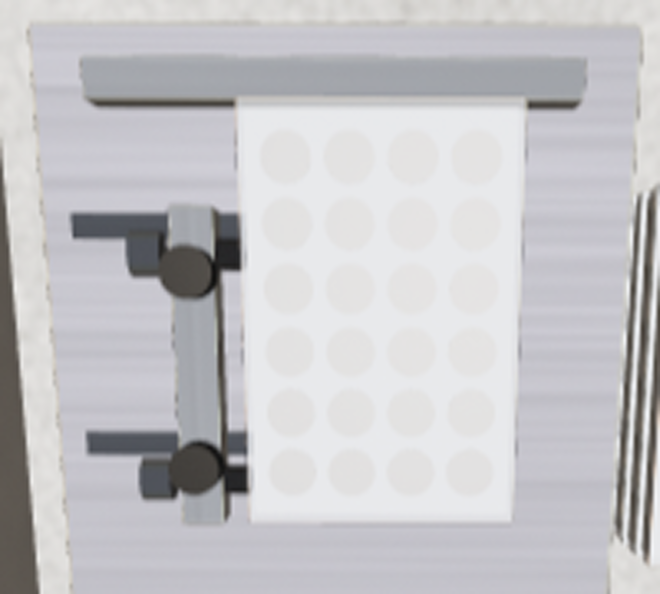

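The plate's front edge is parallel to the stop face to 0.0004 rad, and its +x edge lies flush along the rail. As a last check I compare the stack and bystanders with the first picture, then hand in.

Run:
```python
from station import env
from h import *
st(env)
a=cv2.imread('pics/side0.png').astype(int); b=env.capture('side')['color']
d=np.abs(a-b).max(2); 
for k,(x0,x1,y0,y1) in dict(lower_stack=(250,312,205,230),marker=(222,242,208,248),bottle=(332,358,160,205),rack=(296,335,145,183)).items(): print(k,'mean diff %.1f'%d[y0:y1,x0:x1].mean(),'share>40 %.3f'%(d[y0:y1,x0:x1]>40).mean())
cv2.imwrite('pics/s18.png',cv2.resize(b[100:250,150:400],None,fx=3,fy=3))
```

```text
t 23.85 deck mm [-89.48  66.15] z 0.1384 yaw-deck -1.5715 F deck [0.25 0.4  0.53] M [ 0.013 -0.002 -0.042] gap 0.299
lower_stack mean diff 3.6 share>40 0.008
marker mean diff 2.8 share>40 0.000
bottle mean diff 2.9 share>40 0.000
rack mean diff 5.6 share>40 0.029
```

View pics/s18.png

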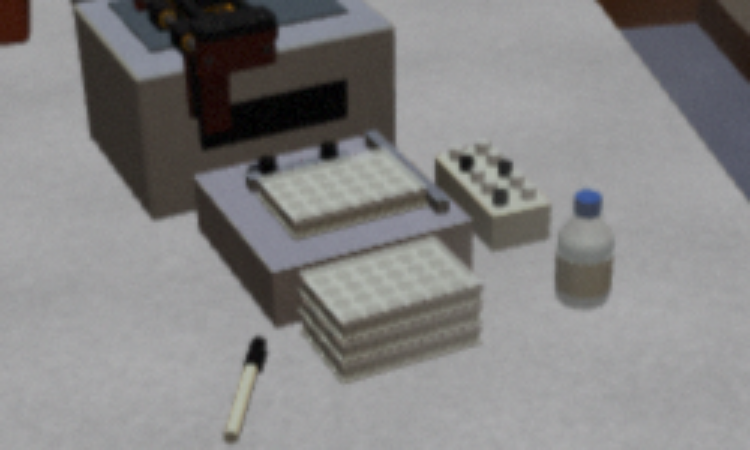

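The stack and the things around look unmoved, and the arm is clear. I hand it in.

```bash
python3 -c "
from station import env
env.close_job(); print('done')"
```

```text
the job is handed in; nothing more can be done
done
```

The top plate is on the deck, pressed home first against the two screw tips and then against the rail, and I handed the job in at about 24 s of the 64 s allowed.

- **Slide:** I pushed it off the stack with two spread fingers on its rear face, without lifting it. The readings, taken at the end of each move, stayed below 2 N.
- **Presses:** On the screw tips the force rose to about 8.5 N, with over 6 N held for about 1.3 s. On the rail it also rose to about 8.5 N, with over 5 N held for about 1.2 s. Both came out a little under the 10 N asked. No reading passed 9 N.
- **Last checks:** The plate's front edge is parallel to the stop face within 0.001 rad. It looks flush along the rail.
- **Surroundings:** The three lower plates, marker, bottle and rack match the first side picture. I did not compare the tip box and vial block, and the arm did not come close to them. The arm is clear of everything, with force near 0.

Two readings were less clean:
- In the close-up, the gap at the screw tip farther from the rail shows as a fraction of a pixel, about 0.2 to 0.3 mm. That is within what perspective explains, so I did not press again.
- During the rail press the fingers also pressed down on the plate with about 7 N through friction, so the rail itself felt somewhat less than 8.5 N.

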